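# Seat the blue temperature probe in the spring-gripped well

## Robot

A 6-joint arm with a two-finger parallel gripper is mounted at the origin on the work surface. World frame = base frame: x ahead of the robot, y to its left, z up, the work surface at z = 0. Lengths are in mm, angles in degrees, forces in N, time in s.
With the tool pointing down it reaches from about 300 to 850 mm from the base axis. Payload 4.2 kg.
Tool frame: the origin (TCP) lies midway between the tips of the shut fingers; the grasp point (between the pads) lies 19 mm behind it (env.grip_point_offset is the distance from the TCP to the grasp point, in mm); z points along the fingers, x is the direction in which the jaws open and shut, and the axes are right-handed (so a half turn about z gives the same grasp; the last joint's range is limited). The gripper opens to 91 mm and grips with 3 to 60 N. Pads are 32 mm wide; open, the fingers measure 118 mm over their backs; the gripper's body (76 mm by 178 mm) begins 60 mm behind the grasp point.
Start: joints at [64.171, 18.312, 89.639, -0, 72.044, -1.146], TCP at [240.123, 522.479, 213.976] pointing down, gripper open.
Joint ranges: [-177.97, 177.97], [-48.28, 115.42], [12.27, 149.76], [-77.06, 257.06], [2.81, 150.46], [-146.56, 146.56]. Speed limits (degrees/s): [147.25, 147.25, 180, 180, 180, 180].

## Interface

Orientations are given as [roll, pitch, yaw] about the fixed x, y, z axes, in that order (R = Rz(yaw) Ry(pitch) Rx(roll)).
In Python, from workcell import env gives the robot as it stands.
- The arm moves only by the shell command python3 -m pendant 'ROWS' [FORCE]. ROWS is JSON, a list of rows, each an object with "xyz": the shift along the tool's x, y, z in m, a list of three; "roll": the turn about the tool's z in degrees; "jaw": the closure, from 0 (fully open) to 1 (shut). A call has exactly 8 rows; each row is the pose to reach, as a shift and turn from the pose commanded when the call began, along the tool's axes at that moment; what a row does not reach only later rows make up. A row lasts 1/8 s, in which the tool goes at most 62.5 mm and 10.7 degrees, less where a joint would pass 70% of its speed; a pose out of reach is approached as far as the arm can. A call with a gripper value outside its range is refused whole. The fingers move at their own pace and stop on an object; FORCE is the grip in N (left out, the last holds). Time passes only in rows, so rows that repeat a pose let the fingers close, or fill a call up. It gives the time, the measured TCP pose, the force and the opening at its end, in the units of the state.
- env.state(): the state, without advancing time (a new reading comes with each control period).
- env.grab_frame(name): name is "side" or "top" or "wrist"; returns (picture, depth): 384x512x3 uint8, blue, green, red; 384x512 float32, mm along the optical axis (not along the pixel's ray), 0 where there is no reading.
- env.camera_params(name): a dict with "camera_matrix" (3x3 intrinsics, pixels), "cam_to_world" (4x4, takes a point from camera to world coordinates); the wrist camera has in their place "hand_eye" (4x4, takes a point from camera to tool coordinates, whose origin is the TCP and whose axes are the tool frame's). Camera axes: x right, y up, looking along -z (the intrinsics and any distortion apply to the point x, -y, -z); pixel columns grow to the right and rows downward; lengths in mm; the calibration is good to about 2 mm. A picture is of the moment at which its call begins: read the wrist's pose just before it. camera_params takes no time and is no camera call.
- env.job_done(): hands the job in, once; it reports no verdict.
The state is a dict: "time_s": time; "qpos": joint angles; "qvel": joint speeds; "effort": joint torques, N m; "ee_pos": TCP position; "ee_rot": TCP orientation; "force": force on the tool from outside, world axes, zero at the start; "torque": the same for the moment, N m; "gripper_width": finger opening in mm.
Only numpy, scipy, OpenCV 4.12 (cv2) and the standard library are available. Lean on these libraries where they do the work, as an engineer would, in place of code of your own. Each camera call takes 0.05 s, during which the arm holds its last target. There are 200 camera calls.

## Task

Take the blue-headed temperature probe out of the white rack and push it straight down into the round well of the probe checking station, past the spring plunger in the well's side, until its steel collar sits fully home on the rim; then let go. Leave the yellow-headed probe where it stands in the rack.

Things in the scene. Friction and masses are not known exactly. Their poses are not given: they have to be found in the camera images.
- probe_blue: Probe with a BLUE head, to be seated. Steel shaft 16 mm, 80 mm long, below a round collar (48 mm across, 6 mm thick); above it an upright round blue grip, 30 mm across, 42 mm tall; 0.11-0.19 kg. Origin on the axis at the collar's underside, z up: rounded, stepped tip at z -80 (10 mm wide over the last 7 mm), grip z +6 to +48. Starts upright in an end hole of the rack, collar on its top.
- probe_yellow: Same probe with a YELLOW head, same origin and axes; it stays in its place at the other end of the rack. The rack is fixed, white, 70 x 220 mm, its top 105 mm above the bench, with a row of three 21 mm holes 70 mm apart, through a 10 mm plate with open space below; the middle hole is empty.
- well_mouth (a point): Centre of the well's mouth, at the rim, 120 mm above the bench, z up: the probe's origin when home. Aluminium turret 56 mm across; brass funnel 36 mm wide, narrowing within 10 mm to a 20 mm bore, 86 mm deep in all. Fixed grey station; its white housing with blue panel, 78 mm high, lies 55-185 mm to this point's +x. The plunger enters from its +y, 45 mm below the rim.
- plunger (a joint): Spring plunger in the well's side (brass barrel, black knob outside). m: 0 = out, ball nose 7 mm into the bore; up to 0.008 pushed back. The shaft's tip meets it with the collar about 35 mm above the rim; past it, it reads 0.002-0.006 and presses with about 5-10 N. The probe's weight does not carry it home: push it down (about 3-15 N).

How it is judged (in metres and radians):
At the end, for the whole second after the job is handed in: The blue probe stands at rest and upright (within 10 degrees) in the well, its collar within 8 mm of the rim and its axis within 8 mm of the well's, with the plunger pushed back by its shaft (more than 1 mm); the yellow probe is within 30 mm of where it started (z of probe_blue in the frame of well_mouth between -0.005 and 0.008 m and horizontal distance between probe_blue and well_mouth below 0.008 m and angle between probe_blue's own z axis and vertical below 0.17 rad and value of joint plunger above 0.001 m and linear speed of probe_blue below 0.02 m/s and distance of probe_yellow from where it was at the start of the episode below 0.03 m); the robot touches nothing.
It fails at once if the yellow probe is taken out, tipped or shoved (moved more than 40 mm) (distance of probe_yellow from where it was at the start of the episode above 0.04 m).
It also fails if it takes over 38 s, if anything falls off the work surface, if the arm or the gripper's body presses on something with over 40 N, if the wrist force passes 120 N, or if a joint passes its speed limit or range.

## Working session

There is one attempt and no reset: what is moved stays moved. The work goes in short steps, Python scripts to look and compute and a shell command to move; the robot and the scene stay as the last step left them, time stands still between calls to the robot, and variables do not carry over. Pictures are saved under pics/ and viewed, about 8 in all and at most 12, crops included, and the job is handed in when it is done.

```bash
mkdir -p pics
python3 - <<'E'
from workcell import env
import cv2,numpy as np
for n in("top","side"):
    p,d=env.grab_frame(n); cv2.imwrite(f"pics/{n}0.png",p); np.save(f"pics/{n}0.npy",d)
    c=env.camera_params(n); print(n,{k:np.round(v,3).tolist() if not isinstance(v,str) else v for k,v in c.items()})
s=env.state(); print(s, env.grip_point_offset)
E
```

```text
top {'camera_matrix': [[355.403, 0.0, 257.365], [0.0, 355.403, 192.077], [0.0, 0.0, 1.0]], 'cam_to_world': [[-0.017, 0.994, -0.107, 447.0], [-1.0, -0.018, -0.006, -9.295], [-0.008, 0.106, 0.994, 814.574], [0.0, 0.0, 0.0, 1.0]]}
side {'camera_matrix': [[375.227, 0.0, 261.173], [0.0, 375.227, 197.565], [0.0, 0.0, 1.0]], 'cam_to_world': [[-0.947, 0.257, -0.194, 385.592], [-0.322, -0.751, 0.577, 398.983], [0.002, 0.609, 0.793, 702.301], [0.0, 0.0, 0.0, 1.0]]}
{'time_s': 0.1, 'qpos': array([ 6.41717452e+01,  1.83473019e+01,  8.96981569e+01, -2.47465655e-04,
        7.20442699e+01, -1.14506939e+00]), 'qvel': array([ 0.03965808, -0.14922806, -0.15280906, -0.01089387,  0.03209729,
        0.01032272]), 'effort': array([-5.30954712e-04, -4.13329875e+01, -2.32508218e+01,  7.28493417e-02,
        4.21658345e-02, -3.94036283e-05]), 'ee_pos': array([239.91957204, 522.06617253, 213.21966793]), 'ee_rot': array([-1.79998442e+02,  8.97154335e-02,  6.53168923e+01]), 'force': array([ 0.00198288, -0.39083088,  0.82370523]), 'torque': array([ 0.01608733, -0.01903666, -0.00319354]), 'gripper_width': 91.16724608419767} 18.8
```

View pics/top0.png

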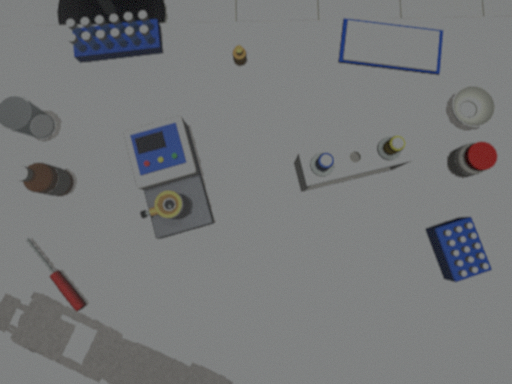

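View pics/side0.png

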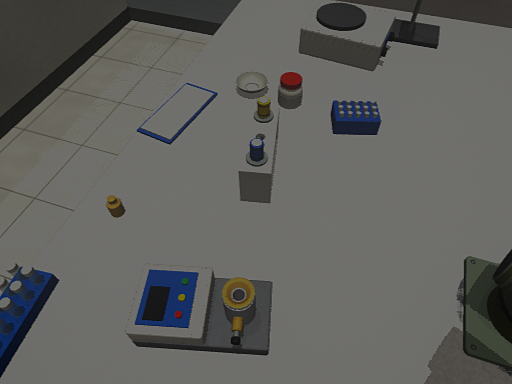

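Top view: blue head near (324,161), empty hole (355,156), yellow (395,145), and well mouth about (168,205). In the side view, blue is near (257,150) and the well near (239,293). I'll enlarge these areas.

```bash
cat > h.py <<'E'
import numpy as np,cv2
from workcell import env
def ray(n,u,v,z):
    c=env.camera_params(n);K=np.array(c["camera_matrix"]);T=np.array(c["cam_to_world"])
    d=np.array([(u-K[0,2])/K[0,0],-(v-K[1,2])/K[1,1],-1]);w=T[:3,:3]@d;o=T[:3,3]
    return o+w*(z-o[2])/w[2]
def cloud(n,d):
    c=env.camera_params(n);K=np.array(c["camera_matrix"]);T=np.array(c["cam_to_world"])
    v,u=np.mgrid[:384,:512]
    P=np.stack([(u-K[0,2])/K[0,0]*d,-(v-K[1,2])/K[1,1]*d,-d],-1)
    return P@T[:3,:3].T+T[:3,3]
E
python3 - <<'E'
from h import *
T=cv2.imread("pics/top0.png");S=cv2.imread("pics/side0.png")
f=lambda I,u,v:cv2.resize(I[v:v+48,u:u+64],None,fx=6,fy=6,interpolation=cv2.INTER_CUBIC)
o=np.vstack([np.hstack([f(T,295,135),f(T,137,180)]),np.hstack([f(S,225,125),f(S,207,270)])])
cv2.imwrite("pics/crop0.png",np.clip(o*1.6,0,255).astype(np.uint8))
for n,b,w in(("top",(324,161),(168,205)),("side",(257,150),(239,293))):
    d=np.load(f"pics/{n}0.npy");P=cloud(n,d)
    print(n,"headtop",ray(n,*b,153).round(1),"well",ray(n,*w,120).round(1))
    for lo,hi,(u,v),nm in((145,160,b,"head"),(112,126,w,"rim"),(107,117,b,"collar")):
        M=P[v-25:v+25,u-25:u+25].reshape(-1,3);M=M[(M[:,2]>lo)&(M[:,2]<hi)]
        if len(M):print(nm,len(M),M.mean(0).round(1),M.min(0).round(1),M.max(0).round(1))
E
```

```text
top headtop [ 574.6 -132.2  153. ] well [499.  170.4 120. ]
head 207 [ 575.1 -135.   152.8] [ 561.3 -149.4  145.2] [ 590.3 -121.2  157.2]
rim 447 [501.2 172.  118.7] [475.3 144.3 112.1] [527.  198.4 123.7]
collar 237 [ 570.2 -132.1  110.2] [ 540.8 -186.6  107. ] [615.8 -94.2 116.3]
side headtop [ 567.4 -113.8  153. ] well [499.  173.6 120. ]
head 148 [ 574.6 -131.4  152.1] [ 560.2 -148.   145.2] [ 590.2 -119.7  156.1]
rim 595 [501.4 171.1 118.6] [474.5 145.2 112.1] [527.2 198.7 122.8]
collar 183 [ 572.  -126.9  110.5] [ 544.4 -212.1  107. ] [610.9 -97.6 117. ]
```

View pics/crop0.png

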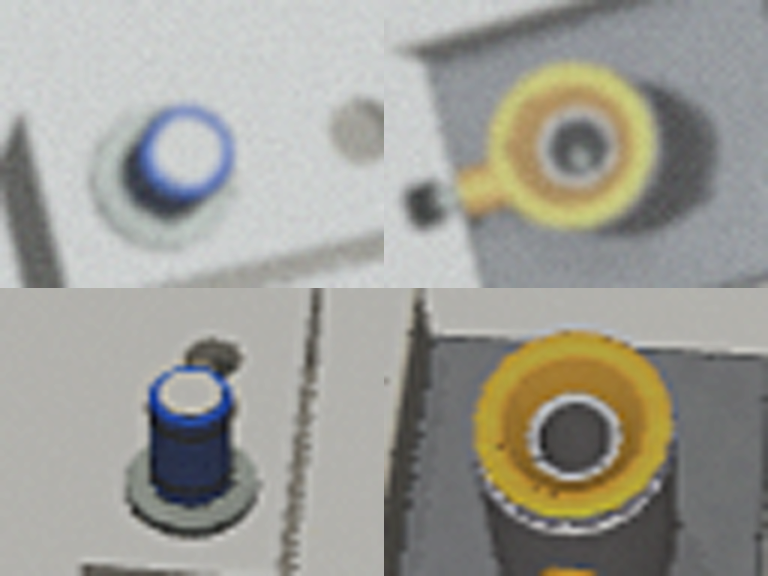

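```bash
cat >> h.py <<'E'
from scipy.spatial.transform import Rotation as Ro
def shift(target,pos=None):
    s=env.state();R=Ro.from_euler('xyz',s["ee_rot"],degrees=True)
    return R.inv().apply(np.array(target)-(s["ee_pos"] if pos is None else pos)).round(1)
E
python3 - <<'E'
from h import *
k=-.4
for n,b,w in(("top",(326+k,160.5+k),(168.5+k,204.3+k)),("side",(256.7+k,142.8+k),(238.5+k,292.8+k))):
    print(n,ray(n,*b,153).round(1),ray(n,*w,120).round(1))
print(shift([575,-134.5,205],[240.1,522.5,214]),shift([575,-134.5,118],[240.1,522.5,214]))
E
```

```text
top [ 576.3 -135.3  153. ] [501.2 170.3 120. ]
side [ 576.1 -134.2  153. ] [500.8 173.1 120. ]
[-457.1  578.7    9.7] [-457.   578.7   96.7]
```

```bash
python3 -m pendant '[{"xyz":[-0.02,0.025,-0.005],"roll":0,"jaw":0},{"xyz":[-0.05,0.065,-0.01],"roll":0,"jaw":0},{"xyz":[-0.085,0.108,-0.01],"roll":0,"jaw":0},{"xyz":[-0.12,0.152,-0.01],"roll":0,"jaw":0},{"xyz":[-0.155,0.196,-0.01],"roll":0,"jaw":0},{"xyz":[-0.19,0.24,-0.01],"roll":0,"jaw":0},{"xyz":[-0.225,0.285,-0.01],"roll":0,"jaw":0},{"xyz":[-0.26,0.33,-0.01],"roll":0,"jaw":0}]' 30
python3 - <<'E'
from h import *
print(shift([575.8,-134.6,205]),env.state()["qpos"])
E
```

```text
time_s: 1.1
ee_pos: [431.8, 146.7, 223.8]
ee_rot: [-180.0, -0.0, 65.3]
force: [1.1, 0.4, 0.5]
gripper_width: 91.0
[-195.5  248.3   18.7] [ 1.73091554e+01  7.12655071e+00  1.03137826e+02  1.10290961e-02
  6.97347706e+01 -4.80162727e+01]
```

```bash
python3 -m pendant '[{"xyz":[-0.035,0.044,0],"roll":0,"jaw":0},{"xyz":[-0.07,0.088,0],"roll":0,"jaw":0},{"xyz":[-0.105,0.132,0],"roll":0,"jaw":0},{"xyz":[-0.14,0.176,0],"roll":0,"jaw":0},{"xyz":[-0.168,0.212,0.005],"roll":0,"jaw":0},{"xyz":[-0.186,0.235,0.015],"roll":0,"jaw":0},{"xyz":[-0.1967,0.2495,0.019],"roll":0,"jaw":0},{"xyz":[-0.1967,0.2495,0.019],"roll":0,"jaw":0}]'
python3 - <<'E'
from h import *
p,d=env.grab_frame("wrist"); cv2.imwrite("pics/wr1.png",p); s=env.state()
c=env.camera_params("wrist");print(np.round(c["hand_eye"],3).tolist(),np.round(c["camera_matrix"],1).tolist())
K=np.array(c["camera_matrix"]);H=np.array(c["hand_eye"])
v,u=np.mgrid[:384,:512];P=np.stack([(u-K[0,2])/K[0,0]*d,-(v-K[1,2])/K[1,1]*d,-d],-1)[d>0]
R=Ro.from_euler('xyz',s["ee_rot"],degrees=True);W=R.apply(P@H[:3,:3].T+H[:3,3])+s["ee_pos"]
M=W[(abs(W[:,2]-153)<5)&(abs(W[:,0]-575)<35)&(abs(W[:,1]+134)<35)]
print(len(M));print(M.mean(0),M.min(0),M.max(0)) if len(M) else 0
print(shift([575.8,-134.6,118]),s["ee_pos"],s["qpos"].round(1))
E
```

```text
time_s: 2.1
ee_pos: [575.9, -134.8, 204.2]
ee_rot: [-179.9, -0.0, 65.3]
force: [-1.1, 0.7, 0.3]
gripper_width: 91.1
[[1.0, -0.0, -0.001, 1.051], [-0.001, -0.966, -0.258, -73.417], [-0.0, 0.258, -0.966, -171.197], [0.0, 0.0, 0.0, 1.0]] [[271.7, 0.0, 256.2], [0.0, 271.7, 191.2], [0.0, 0.0, 1.0]]
916
[ 575.20609252 -133.38296328  154.06512197] [ 561.18147133 -148.56677417  148.00839739] [ 590.82812767 -118.77981023  156.74157509]
[-0.5  0.5 86.7] [ 575.66687946 -134.0035672   204.67874075] [-14.2  20.1  88.3   0.   71.7 -79.6]
```

View pics/wr1.png

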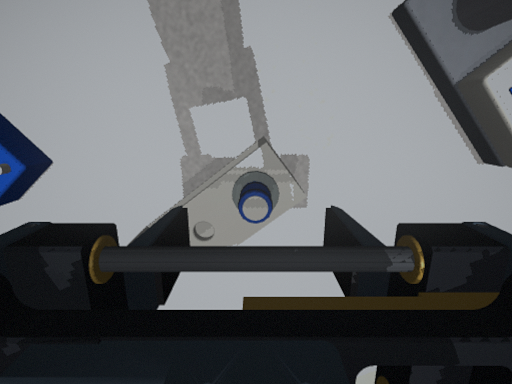

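The wrist view shows the blue head at (256,208), centred between the jaws. Its depth gives (575,-133.5), which agrees with the other cameras. Going down and gripping.

```bash
python3 -m pendant '[{"xyz":[0,0,0.02],"roll":0,"jaw":0},{"xyz":[0,0,0.045],"roll":0,"jaw":0},{"xyz":[0,0,0.068],"roll":0,"jaw":0},{"xyz":[0,0,0.08],"roll":0,"jaw":0},{"xyz":[0,0,0.087],"roll":0,"jaw":0},{"xyz":[0,0,0.087],"roll":0,"jaw":0.3},{"xyz":[0,0,0.087],"roll":0,"jaw":1},{"xyz":[0,0,0.087],"roll":0,"jaw":1}]' 40
python3 -m pendant '[{"xyz":[0,0,0],"roll":0,"jaw":1},{"xyz":[0,0,0],"roll":0,"jaw":1},{"xyz":[0,0,-0.005],"roll":0,"jaw":1},{"xyz":[0,0,-0.02],"roll":0,"jaw":1},{"xyz":[0,0,-0.045],"roll":0,"jaw":1},{"xyz":[0,0,-0.075],"roll":0,"jaw":1},{"xyz":[0,0,-0.105],"roll":0,"jaw":1},{"xyz":[0,0,-0.12],"roll":0,"jaw":1}]'
python3 - <<'E'
from h import *
print(shift([501.1,171.6,238]))
E
```

```text
time_s: 3.15
ee_pos: [576.4, -134.6, 118.6]
ee_rot: [179.9, -0.0, 65.3]
force: [0.4, -0.6, 0.8]
gripper_width: 63.9
time_s: 4.15
ee_pos: [576.6, -134.6, 240.5]
ee_rot: [179.8, -0.0, 65.3]
force: [-0.4, 1.1, -0.9]
gripper_width: 29.0
[ 246.7 -196.5    2. ]
```

```bash
python3 -m pendant '[{"xyz":[0.02,-0.016,-0.01],"roll":0,"jaw":1},{"xyz":[0.06,-0.048,-0.01],"roll":0,"jaw":1},{"xyz":[0.105,-0.083,-0.01],"roll":0,"jaw":1},{"xyz":[0.15,-0.119,-0.01],"roll":0,"jaw":1},{"xyz":[0.19,-0.151,-0.01],"roll":0,"jaw":1},{"xyz":[0.225,-0.178,-0.01],"roll":0,"jaw":1},{"xyz":[0.242,-0.192,-0.01],"roll":0,"jaw":1},{"xyz":[0.247,-0.196,-0.01],"roll":0,"jaw":1}]'
python3 -m pendant '[{"xyz":[0,0,0],"roll":0,"jaw":1},{"xyz":[0,0,0],"roll":0,"jaw":1},{"xyz":[0,0,0.003],"roll":0,"jaw":1},{"xyz":[0,0,0.01],"roll":0,"jaw":1},{"xyz":[0,0,0.015],"roll":0,"jaw":1},{"xyz":[0,0,0.015],"roll":0,"jaw":1},{"xyz":[0,0,0.015],"roll":0,"jaw":1},{"xyz":[0,0,0.015],"roll":0,"jaw":1}]'
python3 - <<'E'
from h import *
s=env.state();print(s["ee_pos"],shift([501.1,171.6,233]))
f=lambda I,u,v:cv2.resize(I[v:v+100,u:u+100],None,fx=4,fy=4,interpolation=cv2.INTER_CUBIC)
a,_=env.grab_frame("side");b,_=env.grab_frame("top")
cv2.imwrite("pics/mid.png",np.clip(np.hstack([f(a,190,210),f(b,120,155)])*1.5,0,255).astype(np.uint8))
E
```

```text
time_s: 5.15
ee_pos: [500.4, 172.8, 247.8]
ee_rot: [-180.0, 0.0, 65.4]
force: [0.3, -0.8, -1.9]
gripper_width: 29.0
time_s: 6.15
ee_pos: [501.1, 171.9, 233.2]
ee_rot: [180.0, -0.0, 65.3]
force: [0.7, 0.5, -1.1]
gripper_width: 29.2
[501.13440213 171.87120392 233.16227094] [-0.3  0.1  0.2]
```

View pics/mid.png

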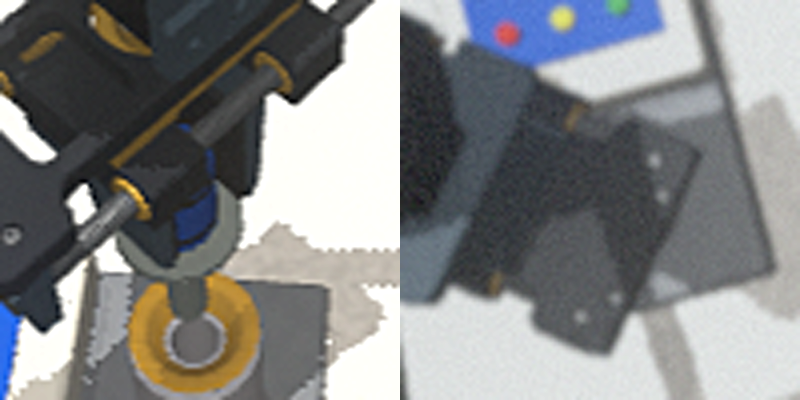

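The side crop shows the upright probe with its tip near (188,308) in the crop, over the funnel, whose bore is at (195,338). A quick check of the tip position.

Run:
```python
from h import *
print(ray("side",190+187/4,210+313/4,140),ray("side",190+180/4,210+210/4,233-118+111),ray("side",190+195/4,210+334/4,120))
```

```text
[501.3322512  175.01897266 140.        ] [499.86055687 173.95610515 226.        ] [499.07532697 174.52252454 120.        ]
```

```bash
python3 -m pendant '[{"xyz":[0,0,0.006],"roll":0,"jaw":1},{"xyz":[0,0,0.014],"roll":0,"jaw":1},{"xyz":[0,0,0.022],"roll":0,"jaw":1},{"xyz":[0,0,0.03],"roll":0,"jaw":1},{"xyz":[0,0,0.038],"roll":0,"jaw":1},{"xyz":[0,0,0.046],"roll":0,"jaw":1},{"xyz":[0,0,0.054],"roll":0,"jaw":1},{"xyz":[0,0,0.058],"roll":0,"jaw":1}]' 50
```

```text
time_s: 7.25
ee_pos: [500.8, 171.7, 174.3]
ee_rot: [-180.0, 0.0, 65.3]
force: [0.0, -1.0, -1.6]
gripper_width: 29.0
```

No contact force, and the tip is inside the bore. Next, past the plunger.

```bash
python3 -m pendant '[{"xyz":[0,0,0.004],"roll":0,"jaw":1},{"xyz":[0,0,0.008],"roll":0,"jaw":1},{"xyz":[0,0,0.012],"roll":0,"jaw":1},{"xyz":[0,0,0.016],"roll":0,"jaw":1},{"xyz":[0,0,0.02],"roll":0,"jaw":1},{"xyz":[0,0,0.025],"roll":0,"jaw":1},{"xyz":[0,0,0.03],"roll":0,"jaw":1},{"xyz":[0,0,0.034],"roll":0,"jaw":1}]'
```

```text
time_s: 8.25
ee_pos: [501.3, 171.5, 142.2]
ee_rot: [180.0, 0.0, 65.3]
force: [-7.2, -5.1, 30.9]
gripper_width: 29.0
```

31 N is more than expected, so I'll look before pushing further.

Run:
```python
from h import *
f=lambda I,u,v:cv2.resize(I[v:v+90,u:u+120],None,fx=6,fy=6,interpolation=cv2.INTER_CUBIC)
a,d=env.grab_frame("side");cv2.imwrite("pics/ins1.png",np.clip(f(a,175,245)*1.8,0,255).astype(np.uint8))
s=env.state();print(s["force"],s["torque"],s["ee_pos"])
```

```text
[-2.3702781  -4.6909562  13.20881676] [-0.74986754  0.62490858  0.05165523] [501.20958821 171.51942594 142.30355403]
```

View pics/ins1.png

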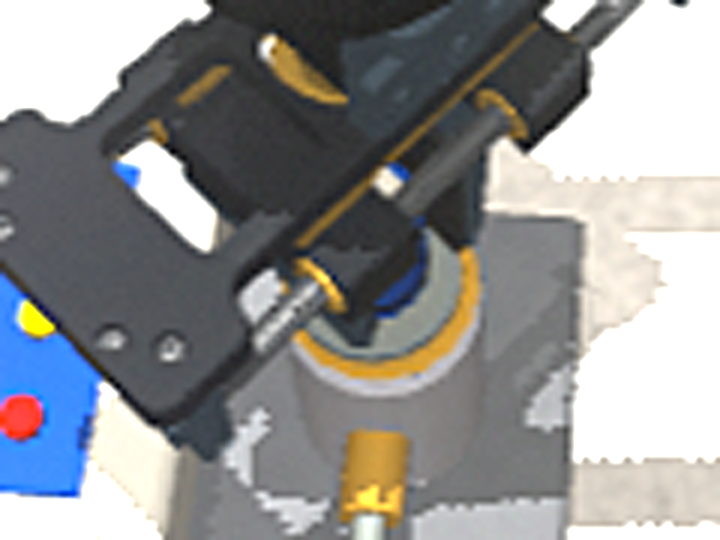

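The shaft is in the bore. The collar's front edge is at y≈357 in the crop and the rim's is at ≈378, so it sits roughly 5-9 mm above the rim. The force has relaxed to 13 N, so I'll push on slowly.

```bash
python3 -m pendant '[{"xyz":[0,0,0],"roll":0,"jaw":1},{"xyz":[0,0,0.001],"roll":0,"jaw":1},{"xyz":[0,0,0.002],"roll":0,"jaw":1},{"xyz":[0,0,0.003],"roll":0,"jaw":1},{"xyz":[0,0,0.004],"roll":0,"jaw":1},{"xyz":[0,0,0.005],"roll":0,"jaw":1},{"xyz":[0,0,0.005],"roll":0,"jaw":1},{"xyz":[0,0,0.005],"roll":0,"jaw":1}]' 60
```

```text
time_s: 9.3
ee_pos: [501.3, 171.4, 142.0]
ee_rot: [179.8, -0.1, 65.3]
force: [-11.2, -8.2, 40.6]
gripper_width: 29.0
```

Run:
```python
from h import *
s0=env.state()
a,d=env.grab_frame("side");P=cloud("side",d)
for x,y in((440,330),(450,300),(400,338),(325,335),(420,325),(455,270),(375,370),(470,310),(310,345),(472,270),(395,295)):
    u,v=175+x//6,245+y//6; print((u,v),a[v,u],P[v,u].round(1))
cv2.imwrite("pics/ins2.png",np.clip(cv2.resize(a[280:316,210:270],None,fx=12,fy=12,interpolation=cv2.INTER_CUBIC)*1.8,0,255).astype(np.uint8))
s=env.state();print(s["force"],s["ee_pos"])
```

```text
(248, 300) [40 72 91] [480.8 180.5 121.2]
(250, 295) [76 80 78] [479.8 173.4 126.2]
(241, 301) [79 83 80] [490.3 187.  124.6]
(229, 300) [82 86 83] [508.9 191.9 125.4]
(245, 299) [78 82 79] [485.3 181.8 124.7]
(250, 290) [82 83 79] [482.7 165.4 126.2]
(237, 306) [ 30  86 116] [494.3 195.  119.6]
(253, 296) [ 58  94 119] [475.5 171.2 120.3]
(226, 302) [ 26  86 118] [513.2 194.9 120.6]
(253, 290) [ 31  90 120] [478.8 161.9 121.5]
(240, 294) [72 36 22] [492.4 183.6 143.2]
[-11.9120018   -7.08092669  40.70143122] [501.34872486 171.42413967 142.05492225]
```

View pics/ins2.png

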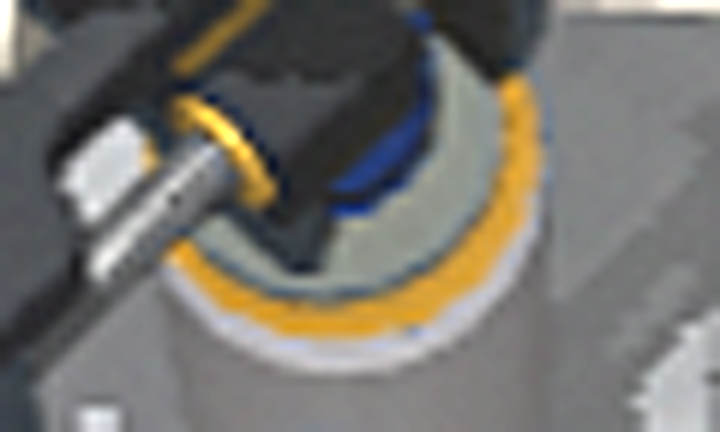

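The collar top measures 125-126 mm and the rim 120-121 mm, so the collar is home; the probe slid up about 9 mm in the pads, which explains the hard stop. I'll ease the load, open, wait, and retreat straight up.

```bash
python3 -m pendant '[{"xyz":[0,0,-0.002],"roll":0,"jaw":1},{"xyz":[0,0,-0.004],"roll":0,"jaw":1},{"xyz":[0,0,-0.004],"roll":0,"jaw":0.6},{"xyz":[0,0,-0.004],"roll":0,"jaw":0.3},{"xyz":[0,0,-0.004],"roll":0,"jaw":0},{"xyz":[0,0,-0.004],"roll":0,"jaw":0},{"xyz":[0,0,-0.004],"roll":0,"jaw":0},{"xyz":[0,0,-0.004],"roll":0,"jaw":0}]'
python3 -m pendant '[{"xyz":[0,0,0],"roll":0,"jaw":0},{"xyz":[0,0,0],"roll":0,"jaw":0},{"xyz":[0,0,-0.01],"roll":0,"jaw":0},{"xyz":[0,0,-0.03],"roll":0,"jaw":0},{"xyz":[0,0,-0.06],"roll":0,"jaw":0},{"xyz":[0,0,-0.09],"roll":0,"jaw":0},{"xyz":[0,0,-0.12],"roll":0,"jaw":0},{"xyz":[0,0,-0.14],"roll":0,"jaw":0}]'
python3 -m pendant '[{"xyz":[-0.04,0,0],"roll":0,"jaw":0},{"xyz":[-0.08,0,0],"roll":0,"jaw":0},{"xyz":[-0.12,0,0],"roll":0,"jaw":0},{"xyz":[-0.16,0,0],"roll":0,"jaw":0},{"xyz":[-0.19,0,0],"roll":0,"jaw":0},{"xyz":[-0.2,0,0],"roll":0,"jaw":0},{"xyz":[-0.2,0,0],"roll":0,"jaw":0},{"xyz":[-0.2,0,0],"roll":0,"jaw":0}]'
python3 - <<'E'
from h import *
a,d=env.grab_frame("side");P=cloud("side",d);b,e=env.grab_frame("top");Q=cloud("top",e)
for n,C in(("side",P),("top",Q)):
  for lo,hi in((118,122.5),(123,131),(160,180)):
    M=C.reshape(-1,3);M=M[(np.hypot(M[:,0]-501,M[:,1]-171.6)<29)&(M[:,2]>lo)&(M[:,2]<hi)]
    if len(M):print(n,len(M),np.median(M,0).round(1),M.min(0).round(1),M.max(0).round(1))
y=np.array([a,b]);f=lambda I,u,v:cv2.resize(I[v:v+130,u:u+130],None,fx=3,fy=3,interpolation=cv2.INTER_CUBIC)
cv2.imwrite("pics/fin.png",np.clip(np.hstack([f(a,175,230),cv2.resize(b,(520,390))[:,120:]])*1.6,0,255).astype(np.uint8))
E
```

```text
time_s: 10.35
ee_pos: [501.0, 171.8, 139.9]
ee_rot: [-180.0, -0.0, 65.3]
force: [0.4, 0.4, 1.0]
gripper_width: 83.8
time_s: 11.35
ee_pos: [501.4, 171.9, 282.4]
ee_rot: [179.9, -0.1, 65.3]
force: [-0.6, -0.8, 0.0]
gripper_width: 91.2
time_s: 12.35
ee_pos: [418.0, -9.2, 280.1]
ee_rot: [180.0, -0.0, 65.4]
force: [-0.5, 0.3, -0.1]
gripper_width: 91.3
side 156 [485.7 186.7 120.3] [474.4 146.  118. ] [526.7 198.5 122.5]
side 306 [494.7 181.7 126.2] [479.  149.3 123.1] [526.1 195.4 130.3]
side 306 [501.5 173.9 168.6] [487.4 157.5 160.3] [517.1 186.6 172. ]
top 22 [517.4 154.9 120.6] [493.5 144.7 118.3] [527.  197.5 122.2]
top 86 [517.8 158.2 126.4] [504.  146.  123.6] [526.2 183.  130.8]
top 140 [506.6 170.7 169.1] [494.  155.5 161.8] [516.3 184.1 173.2]
```

View pics/fin.png

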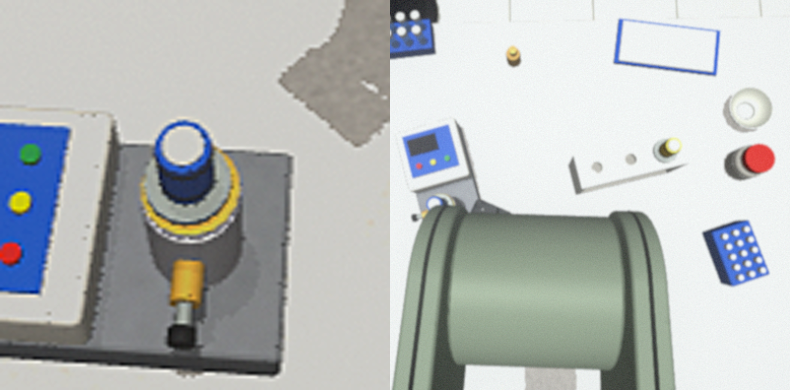

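The side crop shows the probe upright with its collar on the rim, head at (185,150) in the crop. In the top view the yellow probe is still in its hole. Head top measures 168-169 mm (168 expected when home) and collar top 126 mm (126 expected). The arm is clear, so I'm handing in.

```bash
python3 -c "
from workcell import env
print(env.job_done(), env.state()['time_s'])"
```

```text
the job is handed in; nothing more can be done
the job is handed in; nothing more can be done
```

I moved the blue probe from the rack to the checking station, pushed it past the plunger until the collar sat on the rim, let go, and pulled the arm clear. I handed the job in shortly after 12.35 s on the robot's clock, the last time it reported; the limit is 38 s.

**Last checks**
- **Collar and head:** the collar top measured about 126 mm and the head top 168–169 mm, against 126 and 168 expected when home.
- **Position and tilt:** the head was within about 2–3 mm of the well axis in the side camera. The top camera put it about 6 mm off, but the arm was blocking part of that view. The probe looks upright in the side picture.
- **Yellow probe:** it still stands in its rack hole in the top picture.
- **Robot:** it is away from everything, with the wrist force near zero.

**What disagreed or went unchecked**
- **Slip in the grip:** the probe slid up about 9 mm in the fingers while being pushed in. The gripper stopped that much higher than planned, and the wrist force reached about 41 N on the last push, more than the stated 3–15 N and below the 120 N wrist limit. The depth readings showed the collar was already home, so I eased off before opening.
- **Plunger:** I could not read its value directly. That it is pushed back is inferred from the probe being seated.

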